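Screw the air elbow into the clamped coupling and clock it to the stub

TASK

Stand the loose steel elbow in the clamped coupling, feel for the start of its thread, and screw it in clockwise until its flange is down flush on the rim and the turn has gone stiff, stopping where its barbed outlet points straight at the fixed pipe stub so that a hose can join them. Work gently: press only lightly until it drops into the thread, never force it, and do not turn well past the stub; leave the mug, the clip tub and the eraser where they are, and let go of the elbow at the end.

Things in the scene. Friction and masses are not known exactly. Their poses are not given: they have to be found in the camera images.
- grip (a point): centre of the grip block of the loose steel elbow (130 to 210 g), 46 mm above its foot; z up its axis, +x along its barbed outlet. The block has flat sides, 26 mm (x) by 24 mm (y), and spans 27 to 61 mm above the foot; grip it across the y sides, above the 50 mm round flange (22 to 27 mm). It starts upright on the worktop
- seat (a point): point on the elbow's axis at the flange's underside, 22 mm above its foot (24 mm below grip); same axes as grip
- lugs (a point): point on the elbow's axis at the height of its two lugs' middle, 9.7 mm above its foot. Lugs are 7 mm wide, 4 mm high, one on the outlet's side (+x), one opposite, reaching 17.5 mm from the axis. Stem and the pilot nose below them are 21 mm in diameter with a chamfered foot
- outlet (a point): centre of the mouth of the elbow's 15 mm barbed outlet, 46 mm from the axis along the elbow's +x, 46 mm above its foot
- rim (a point): centre of the flat top rim, 46 mm above the worktop, of the female coupling (dark steel cup, 55 mm outside, 39 mm inside diameter) held in a bench clamp fixed to the worktop. z up; +x points to the stub, where the outlet must finally point. The flange ends flush on this rim
- sleeve_top (a point): centre of the top of the sleeve in the coupling, 5.5 mm below the rim: bore 24 mm, two lug notches 180 degrees apart, each about 7 degrees wider than a lug. It is sprung, 3.5 N per mm, 4 mm down to a hard stop; a push of 4 to 7 N while turning counter-clockwise lets the lugs be felt dropping. Lugs on it hold the flange 9 mm above the rim; dropped in, 1.5 mm
- notch (a point): usual place of the notch to use (15 mm from the axis, 68 degrees counter-clockwise, seen from above, of rim's +x; the other is opposite). The true notch may be up to 20 degrees to either side. The outlet is above this notch when the lugs drop. A hard stop stands 3.5 degrees counter-clockwise of a lug centred in the notch: do not push it
- stub_mouth (a point): mouth centre of the fixed pipe stub on the clamp's base, 98 mm from the coupling's axis along rim's +x, 24 mm above the rim; its bracket is 26 mm wide, its pipe socket reaches 10 mm higher. The thread, turned clockwise, sinks 4.3 mm per radian: flange on rim 18 degrees after the notch, stiff from about 35, then stiffer up to the stub (48 to 88)
- clamp: the fixed clamp with the coupling and stub: base plate 100 x 130 x 10 mm with a tongue under the stub, jaws 34 mm high, origin on the worktop under the coupling's axis, +x to the stub, z up
- elbow: the loose elbow; origin at the centre of its foot, axes as grip
- mug: white mug with dots, 82 mm wide, 91 mm high, standing near the work; to be left alone; origin at the centre of its underside
- clip_tub: small tub with a black lid, 55 mm wide, 37 mm high; to be left alone; origin at the centre of its underside
- eraser: eraser with a dark sleeve, 22 x 58 x 12 mm, lying near the work; to be left alone; origin at the centre of its underside
Not all that is in view belongs to the job. Of the things shaped like the elbow, the bare steel one is meant.

How it is judged:
By the outcome, as a careful person would: the job done as asked, in the order asked, and still so for the second after the job is handed in, with the robot touching nothing.
It also fails if it takes over 72 s, if anything falls off the work surface, if the arm or the gripper's body presses on something with over 40 N, if the wrist force passes 120 N, or if a joint passes its speed limit or range.

ROBOT

A 6-joint arm with a two-finger parallel gripper is mounted at the origin on a cart in front of the work surface, level with it; the furniture and walls round the work are solid. World frame = base frame: x ahead of the robot, y to its left, z up, the work surface at z = 0. Lengths are in m, angles in rad, forces in N, time in s.
With the tool pointing down it reaches from about 0.375 to 0.975 m from the base axis. Payload 3.8 kg.
Tool frame: the origin (TCP) lies on the centre line of the jaws, within the pads' length; the fingertips stand 14 mm ahead of it and the grasp point (between the pads) lies 5 mm behind it; z points along the fingers, y is the line along which they close (so a half turn about z gives the same grasp; the last joint's range is limited). The gripper opens to 85 mm and grips with 20 to 120 N. Pads are 22 mm wide; open, the fingers measure 114 mm over their backs; the gripper's body (76 mm by 85 mm) begins 54 mm behind the grasp point. The pads swing forward as they close: fully open they stand 13 mm farther back than shut.
Start: joints at [-1.19, 0.264, 1.604, -0, 1.274, -0.037], TCP at [0.274, -0.617, 0.245] pointing down, gripper open.
Joint ranges: [-2.63, 2.63], [-0.94, 2.18], [0.31, 2.57], [-1.31, 4.45], [0, 2.66], [-2.55, 2.55]. Speed limits (rad/s): [2.57, 2.57, 3.14, 3.14, 3.14, 3.14].

INTERFACE

Orientations are given as a rotation vector (axis times angle).
In Python, from workcell import bot, eyes, spot_in gives the robot as it stands.
- The arm moves only by the tool carry_out, never from a script. Its argument "series" is text: rows parted by semicolons, each of 4 numbers parted by spaces: the shift along the world's x, y, z in m, then the turn about the world's z in degrees. In form: tx ty tz roll; .... A call has 1 to 20 rows; each row shifts and turns the commanded pose from where the row before left it; what a row does not reach is not made up. A row lasts 1/8 s, in which the tool goes at most 62.5 mm and 10.7 degrees, less where a joint would pass 70% of its speed; a pose out of reach is approached as far as the arm can. A call is refused whole if a number of a shift passes 0.0625 or a number of a turn 10.7, either way. A call with a gripper value outside its range is refused whole. "jaw" is the gripper command: -1 is shut, 1 is fully open, values between are in proportion, set as the call begins (left out, the last holds). The fingers move at their own pace and stop on an object; "grip_force" is the grip in N (left out, the last holds). Time passes only in rows, so rows that do not move let the fingers close. It gives the time, the measured TCP pose, the force, the opening and the grip force at its end, in the units of the state.
- bot.read_state(): the state, without advancing time (a new reading comes with each control period).
- eyes.read_camera(name): name is "side" or "top"; returns (picture, depth): 384x512x3 uint8, blue, green, red; 384x512 float32, m along the optical axis (not along the pixel's ray), 0 where there is no reading.
- eyes.get_calibration(name): a dict with "K" (3x3 intrinsics, pixels), "distortion" ([k1, k2, p1, p2, k3] as OpenCV has them; the pictures are not rectified), "position" and "rotation" of the camera in the world. Camera axes: x right, y down, z forward; pixel columns grow to the right and rows downward; lengths in m; the calibration is good to about 2 mm. A picture is of the moment at which its call begins. get_calibration takes no time and is no camera call.
- bot.finish_job(): hands the job in; it is judged then, once.
Trained networks look in the newest picture that a camera, given by its name, has taken for a name from the list of things; names that differ only in an ending like _2 or _b are one class to them, and where a whole thing is asked for, a point or a joint stands for the part that bears it (a point fixed in the world has none). Each returns a list of dicts, best first, with "score" (0 to 1); they miss things now and then, are a little off and sometimes report something else, mostly with a low value. They report only what shows in the picture. A call takes as long as a camera call. They do not tell look-alikes from the thing itself.
- spot_in(camera, target): "rect" ([centre column, centre row, width, height] in pixels, round what is visible of it).
The state is a dict: "time": time; "q": joint angles; "joint_vel": joint speeds; "joint_torque": joint torques, N m; "tool_pos": TCP position; "tcp_rot": TCP orientation; "wrist_force": force on the tool from outside, world axes, zero at the start; "torque": the same for the moment, N m; "width": opening from 0.0 (shut) to 1.0 (fully open); "grip_force": force on a finger pad.
Only numpy, scipy, OpenCV 4.12 (cv2) and the standard library are available. Lean on these libraries where they do the work, as an engineer would, in place of code of your own. Each camera call takes 0.05 s, during which the arm holds its last target. There are 200 camera calls.

## Working session

There is one attempt and no reset: what is moved stays moved. The work goes in short steps, Python scripts to look and compute and a tool call to move; the robot and the scene stay as the last step left them, time stands still between calls to the robot, and variables do not carry over. Pictures are saved under pics/ and viewed, at most 10 in all, crops included, and the job is handed in when it is done.

Besides the shell and the picture viewer there is one more tool, called after "Emit:" as name(argument=value, ...), one argument or row to a line, values as JSON. carry_out: Moves the arm, as the interface text tells. Its arguments: {"type":"object","properties":{"series":{"type":"string"},"jaw":{"type":"number"},"grip_force":{"type":"number"}},"required":["series"]}

```bash
mkdir -p pics; cat > h.py <<'E'
import numpy as np,cv2
from workcell import bot,eyes,spot_in
def pts(cam,depth):
    c=eyes.get_calibration(cam);K=np.array(c["K"]);D=np.array(c["distortion"])
    v,u=np.mgrid[0:384,0:512];p=np.stack([u,v],-1).reshape(-1,1,2).astype(float)
    n=cv2.undistortPoints(p,K,D).reshape(384,512,2)
    P=np.dstack([n,np.ones((384,512))])*depth[...,None]
    R=np.array(c["rotation"])
    if R.size==3:R=cv2.Rodrigues(R)[0]
    return P@R.T+np.array(c["position"])
E
python3 - <<'E'
from h import *
ims=[]
for cam in("top","side"):
    im,d=eyes.read_camera(cam);np.savez(f"{cam}0.npz",im=im,d=d)
    c=eyes.get_calibration(cam);print(cam,c["position"],np.array(c["rotation"]).round(3).tolist(),c["K"][0])
    cv2.imwrite(f"pics/{cam}0.png",cv2.resize(im,(800,600)))
    P=pts(cam,d)
    for t in("elbow","outlet","rim","stub_mouth","clamp","mug","clip_tub","eraser"):
        for r in spot_in(cam,t)[:3]:
            u,v=map(int,r["rect"][:2]);print(t,round(r["score"],2),np.round(r["rect"]),P[min(v,383),min(u,511)].round(3))
E
```

```text
top [0.35560634 0.02415472 0.92335894] [-2.125, 2.107, -0.187] [355.21331618   0.         257.11714339]
elbow 0.91 [215. 229.  21.  28.] [0.438 0.139 0.055]
elbow 0.56 [218. 192.  18.  32.] [0.527 0.136 0.062]
elbow 0.55 [179. 200.  18.  29.] [0.506 0.231 0.064]
outlet 0.77 [217. 236.  20.  30.] [0.421 0.135 0.062]
outlet 0.59 [220. 191.  15.  28.] [0.53  0.129 0.061]
outlet 0.56 [176. 199.  24.  25.] [0.512 0.238 0.058]
rim 0.79 [381. 211.  83.  53.] [ 0.49  -0.281  0.009]
stub_mouth 0.8 [383. 211.  88.  60.] [ 0.491 -0.286  0.008]
stub_mouth 0.62 [267. 210.  14.  26.] [0.493 0.014 0.012]
clamp 0.77 [380. 211.  85.  51.] [ 0.493 -0.28   0.011]
mug 0.73 [264. 175.  36.  54.] [0.581 0.019 0.023]
mug 0.27 [135. 171.  27.  18.] [0.588 0.353 0.038]
clip_tub 0.91 [134. 172.  23.  16.] [0.585 0.355 0.039]
clip_tub 0.63 [266. 173.  35.  48.] [0.59  0.017 0.017]
eraser 0.74 [267. 211.  14.  27.] [0.49  0.011 0.011]
side [ 0.52065111 -1.05539341  0.92389028] [-2.244, -0.002, 0.014] [438.25682946   0.         263.91366718]
elbow 0.74 [274. 173.  17.  18.] [0.535 0.131 0.032]
elbow 0.59 [266. 154.  19.  16.] [0.511 0.231 0.046]
elbow 0.5 [242. 172.  16.  16.] [0.431 0.121 0.048]
outlet 0.6 [276. 177.  18.  21.] [0.541 0.042 0.087]
outlet 0.55 [264. 158.  21.  15.] [0.504 0.223 0.034]
outlet 0.44 [241. 173.  12.  18.] [0.425 0.12  0.045]
rim 0.72 [263. 272.  51.  54.] [ 0.503 -0.335  0.076]
rim 0.5 [266. 155.  22.  16.] [0.508 0.226 0.04 ]
stub_mouth 0.69 [258. 271.  48.  55.] [ 0.491 -0.28   0.011]
clamp 0.68 [259. 271.  51.  57.] [ 0.494 -0.279  0.01 ]
clamp 0.5 [267. 156.  18.  20.] [0.515 0.243 0.024]
mug 0.78 [290. 193.  39.  35.] [ 0.583 -0.019  0.068]
clip_tub 0.71 [287. 141.  14.  14.] [0.59  0.338 0.027]
clip_tub 0.51 [258. 272.  53.  60.] [ 0.491 -0.28   0.011]
eraser 0.3 [264. 155.  20.  20.] [0.504 0.224 0.042]
```

View pics/top0.png

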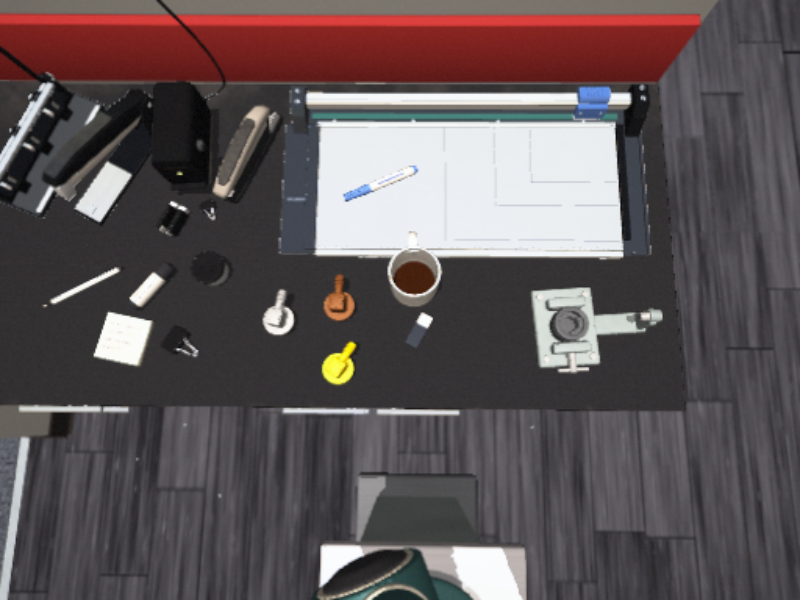

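View pics/side0.png

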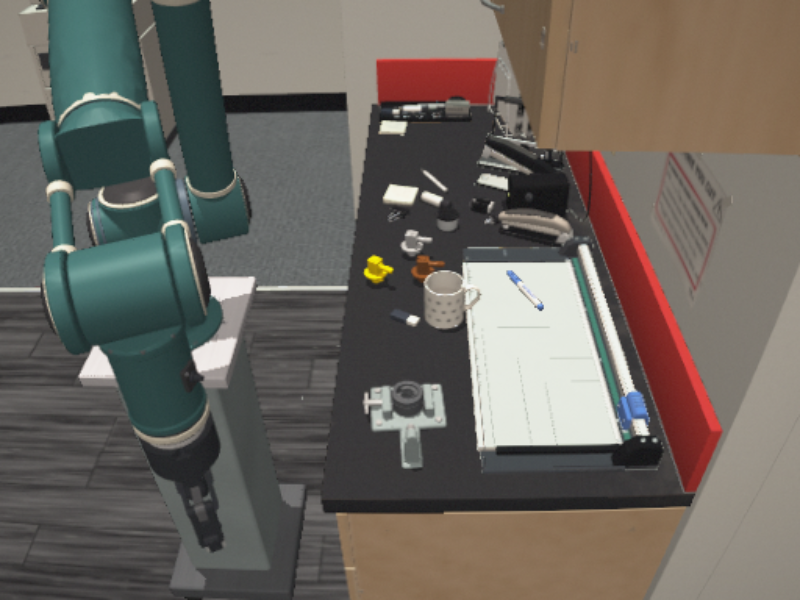

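Three elbow shapes show up in the top view (512-wide pixels): yellow (216,235), copper-orange (218,193) and bare grey steel (179,202). Only the one at (179,202) is bare steel, so it fits. I'll confirm it in a crop and measure it together with the coupling.

```bash
python3 - <<'E'
from h import *
crops=[]
for cam,b,b2 in(("top",(155,175,235,245),(335,180,425,240)),("side",(230,140,290,185),(230,235,290,305))):
    z=np.load(cam+"0.npz");im,d=z["im"],z["d"];P=pts(cam,d)
    for q in(b,b2): 
        c=im[q[1]:q[3],q[0]:q[2]];crops.append(cv2.resize(c,(400,300),interpolation=cv2.INTER_CUBIC))
    v=d>0
    def near(x,y,r,z0,z1):return P[v&(np.hypot(P[...,0]-x,P[...,1]-y)<r)&(P[...,2]>z0)&(P[...,2]<z1)]
    def circ(A):
        M=np.c_[2*A[:,:2],np.ones(len(A))];s=np.linalg.lstsq(M,(A[:,:2]**2).sum(1),rcond=None)[0];return s[:2].round(4),round(float(np.sqrt(s[2]+s[0]**2+s[1]**2)),4)
    A=near(.495,-.26,.16,-.01,.2)
    print(cam,"zhist",np.histogram(A[:,2],bins=np.arange(-.01,.1,.005))[0])
    A=near(.49,-.24,.09,.040,.052);print("rim",len(A),A.mean(0).round(4) if len(A) else 0,circ(A) if len(A)>5 else 0)
    A=near(.495,-.32,.06,.055,.1);print("stub",len(A),A.mean(0).round(4) if len(A) else 0, A.min(0).round(4),A.max(0).round(4))
    E=near(.505,.23,.07,.012,.1)
    for lo,hi in((.018,.032),(.032,.05),(.05,.058),(.058,.07)):
        A=E[(E[:,2]>lo)&(E[:,2]<hi)];print("elb",lo,len(A),A.mean(0).round(4),A.min(0).round(4),A.max(0).round(4),circ(A) if len(A)>5 else 0)
    W=near(.585,.01,.07,.08,.12);print('mug',len(W),W.mean(0).round(3))
cv2.imwrite("pics/c1.png",np.vstack([np.hstack(crops[:2]),np.hstack(crops[2:])]))
E
```

```text
top zhist [   2 2754 5272  642  965  749   95  120  297   99  112  157   10    7
   10    4   26   54   19    0    0]
rim 264 [ 0.4963 -0.2338  0.0452] (array([ 0.496, -0.233]), 0.022)
stub 120 [ 0.5037 -0.3474  0.0747] [ 0.4929 -0.3619  0.0564] [ 0.5184 -0.3308  0.0829]
elb 0.018 150 [0.4964 0.2313 0.0275] [0.478  0.1629 0.0215] [0.5259 0.2623 0.0318] (array([0.5046, 0.2233]), 0.0249)
elb 0.032 38 [0.5113 0.2294 0.0442] [0.4868 0.2236 0.0323] [0.5441 0.2609 0.0499] (array([0.5146, 0.2411]), 0.0226)
elb 0.05 65 [0.5234 0.2321 0.053 ] [0.4869 0.225  0.0502] [0.5463 0.2478 0.0578] (array([0.5165, 0.2328]), 0.0191)
elb 0.058 98 [0.5006 0.2381 0.0619] [0.4882 0.2259 0.0582] [0.514  0.2513 0.0673] (array([0.5009, 0.2385]), 0.0101)
mug 238 [0.574 0.017 0.088]
side zhist [ 137 4092 1456  595  410  407   92  136  206   76  122   66   15    9
   12   10   27   39    2    0    0]
rim 161 [ 0.4954 -0.237   0.0437] (array([ 0.4959, -0.2375]), 0.0231)
stub 99 [ 0.5043 -0.3554  0.0712] [ 0.4932 -0.3668  0.055 ] [ 0.5157 -0.3338  0.0806]
elb 0.018 65 [0.4988 0.2279 0.0258] [0.4753 0.2125 0.0193] [0.5221 0.2498 0.0318] (array([0.4992, 0.2356]), 0.0193)
elb 0.032 60 [0.5117 0.2279 0.0427] [0.4865 0.2218 0.0325] [0.5434 0.241  0.0499] (array([0.5146, 0.2256]), 0.0179)
elb 0.05 27 [0.5081 0.2293 0.0536] [0.4868 0.2213 0.0501] [0.5433 0.2452 0.0575] (array([0.5129, 0.2306]), 0.0184)
elb 0.058 24 [0.4995 0.2354 0.0606] [0.4868 0.224  0.0582] [0.5116 0.2486 0.066 ] (array([0.4996, 0.2359]), 0.0106)
mug 161 [0.568 0.013 0.086]
```

View pics/c1.png

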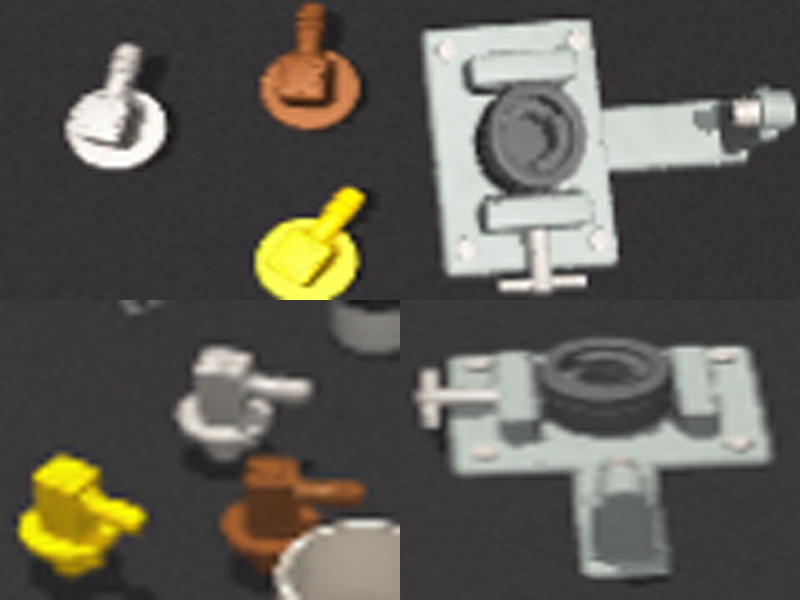

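The crop confirms that the bare steel elbow is at (179,202), with its outlet pointing ahead and slightly right. The coupling is at about (381,211) and the stub lies to its right, near -y. Next I'll get the yaws and the arm state.

```bash
python3 - <<'E'
from h import *
s=bot.read_state();print(s["tool_pos"],s["tcp_rot"],s["q"],s["wrist_force"],s["width"])
print(cv2.Rodrigues(np.array(s["tcp_rot"]))[0].round(3))
for cam in("top","side"):
    z=np.load(cam+"0.npz");im,d=z["im"],z["d"];P=pts(cam,d)
    def near(x,y,r,z0,z1):return P[(d>0)&(np.hypot(P[...,0]-x,P[...,1]-y)<r)&(P[...,2]>z0)&(P[...,2]<z1)]
    A=near(.5,.237,.07,.036,.058);A=A[A[:,0]>.518];k=np.polyfit(A[:,0],A[:,1],1);print(cam,"outlet yaw",np.degrees(np.arctan(k[0])).round(1),"at .545",np.polyval(k,.54).round(4),A[:,2].max(),len(A))
    m=(d>0)&(np.hypot(P[...,0]-.496,P[...,1]+.235)<.1)&(P[...,2]>.006)&(P[...,2]<.014)&(im.min(2)>110)
    B=P[m];R=cv2.minAreaRect(B[B[:,1]>-.28][:,:2].astype(np.float32)*1000);print("base",R)
    A=near(.504,-.32,.07,.055,.1);print("stub top z",A[:,2].max(), "fit line", np.degrees(np.arctan(np.polyfit(A[:,1],A[:,0],1)[0])))
    T=P[(d>0)&(im.min(2)>110)&(P[...,1]<-.295)&(P[...,1]>-.37)&(abs(P[...,0]-.5)<.04)&(P[...,2]<.014)&(P[...,2]>.005)];k=np.polyfit(T[:,1],T[:,0],1);print("tongue",len(T),np.degrees(np.arctan(k[0])),T.mean(0))
E
```

```text
[ 0.27384779 -0.61691919  0.24526982] [-3.07326042e+00 -6.51481865e-01  5.90979581e-05] [-1.18991429e+00  2.63879736e-01  1.60404357e+00 -3.17542151e-05
  1.27371439e+00 -3.68918249e-02] [-0.6258081  -0.57443795 -0.22970539] 0.9999116714622293
[[ 0.914  0.406 -0.   ]
 [ 0.406 -0.914  0.   ]
 [-0.    -0.    -1.   ]]
top outlet yaw -11.5 at .545 0.2293 0.056578580875352724 60
base ((496.0234375, -232.81820678710938), (128.92115783691406, 97.8828353881836), 3.676868438720703)
stub top z 0.08292724476350821 fit line 1.32001257273017
tongue 271 -0.7821500163884526 [ 0.50200663 -0.32349019  0.00950598]
side outlet yaw -16.4 at .545 0.2255 0.052477167452709694 29
base ((497.47406005859375, -234.51217651367188), (125.65096282958984, 95.62859344482422), 2.8862457275390625)
stub top z 0.08055555167207562 fit line -2.6191245261501783
tongue 74 -11.965403300215852 [ 0.4998005  -0.34257757  0.00754889]
```

Emit:
carry_out(
  series="0.014 0.053 0 9; 0.014 0.053 0 9; 0.014 0.053 0 9; 0.014 0.053 0 9; 0.014 0.053 0 9; 0.014 0.053 0 9; 0.014 0.053 0 9; 0.014 0.053 0 9; 0.014 0.053 0 9; 0.014 0.053 0 9; 0.014 0.053 0 9; 0.014 0.053 0 9; 0.014 0.053 0 9; 0.014 0.053 0 9; 0.014 0.053 0 9; 0.016 0.058 0 8; 0 0 0 0",
  jaw=0.3,
)

```text
time: 3.02
tool_pos: [0.5004, 0.2397, 0.2452]
tcp_rot: [0.35, 3.122, 0.002]
wrist_force: [-0.3, 0.2, -0.0]
width: 0.651
grip_force: 0.0
```

Emit:
carry_out(
  series="0 -0.003 -0.04 0; 0 0 -0.04 0; 0 0 -0.04 0; 0 0 -0.03 0; 0 0 -0.02 0; 0 0 -0.014 0; 0 0 -0.013 0; 0 0 0 0; 0 0 0 0",
)

```text
time: 4.15
tool_pos: [0.5005, 0.2333, 0.049]
tcp_rot: [0.357, 3.12, 0.001]
wrist_force: [0.3, 0.3, -0.6]
width: 0.651
grip_force: 0.0
```

```bash
python3 - <<'E'
from h import *
ims=[]
for cam,q in(("top",(145,165,245,240)),("side",(210,110,310,185))):
    im,d=eyes.read_camera(cam);ims.append(cv2.resize(im[q[1]:q[3],q[0]:q[2]],(400,300),interpolation=cv2.INTER_CUBIC))
cv2.imwrite("pics/g1.png",np.hstack(ims))
E
```

```text
(no output)
```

View pics/g1.png

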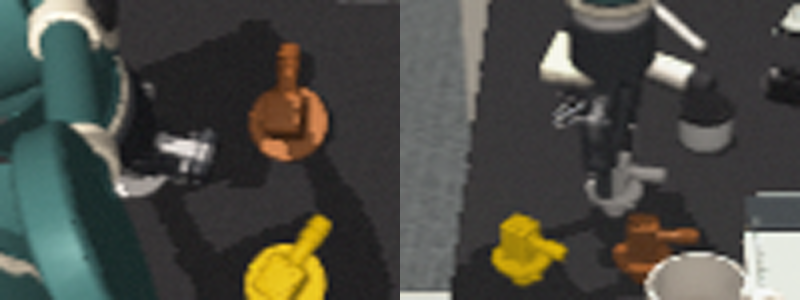

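The steel elbow stands between the fingers (side crop about (615,185)), clear of the other two. I'll close on it.

Emit:
carry_out(
  series="0 0.0025 0 0; 0 0 0 0; 0 0 0 0; 0 0 0 0; 0 0 0 0; 0 0 0 0",
  jaw=-1,
  grip_force=70,
)

```text
time: 5.0
tool_pos: [0.5005, 0.2361, 0.049]
tcp_rot: [0.357, 3.12, 0.002]
wrist_force: [-0.0, 2.8, 5.2]
width: 0.265
grip_force: 69.3
```

Emit:
carry_out(
  series="0 0 0.01 0; 0 0 0.03 0; 0 0 0.05 0; 0 -0.02 0.04 0; 0 -0.05 0 -4; 0 -0.05 0 -4; 0 -0.05 0 -4; 0 -0.05 0 -4; 0 -0.05 0 -4; 0 -0.05 0 -4; 0 -0.05 0 -4; 0 -0.05 0 -2; 0 -0.03 0 0; -0.004 -0.02 0 0; 0 0 -0.025 0; 0 0 -0.015 0; 0 0 0 0; 0 0 0 0",
)

```text
time: 7.25
tool_pos: [0.4961, -0.2341, 0.1387]
tcp_rot: [1.152, 2.923, -0.0]
wrist_force: [-0.4, -0.4, -1.5]
width: 0.268
grip_force: 68.4
```

```bash
python3 - <<'E'
from h import *
s=bot.read_state();print(s["tool_pos"],s["wrist_force"],s["torque"])
ims=[]
for cam,q in(("top",(330,160,430,235)),("side",(210,220,310,295))):
    im,d=eyes.read_camera(cam);np.savez(cam+"1.npz",im=im,d=d);ims.append(cv2.resize(im[q[1]:q[3],q[0]:q[2]],(400,300),interpolation=cv2.INTER_CUBIC))
    P=pts(cam,d);A=P[(d>0)&(np.hypot(P[...,0]-.496,P[...,1]+.235)<.06)&(P[...,2]>.075)&(P[...,2]<.1)]
    print(cam,len(A),A.mean(0).round(4),A.min(0).round(4),A.max(0).round(4))
cv2.imwrite("pics/g2.png",np.hstack(ims))
E
```

```text
[ 0.49614475 -0.23407138  0.13866821] [-0.40214362 -0.44422927 -1.52160968] [ 0.00186943  0.0304325  -0.00296202]<stdin>:7: RuntimeWarning: Mean of empty slice.
  ret = um.true_divide(
Traceback (most recent call last):
ValueError: zero-size array to reduction operation minimum which has no identity
```

```bash
python3 - <<'E'
from h import *
ims=[]
for cam,q in(("top",(330,160,430,235)),("side",(210,220,310,295))):
    im,d=eyes.read_camera(cam);np.savez(cam+"1.npz",im=im,d=d);ims.append(cv2.resize(im[q[1]:q[3],q[0]:q[2]],(400,300),interpolation=cv2.INTER_CUBIC))
    P=pts(cam,d)
    for lo,hi in((.04,.055),(.10,.124),(.124,.15)):
        A=P[(d>0)&(np.hypot(P[...,0]-.496,P[...,1]+.235)<.065)&(P[...,2]>lo)&(P[...,2]<hi)]
        if len(A):print(cam,lo,len(A),A.mean(0).round(4),A.min(0).round(4),A.max(0).round(4))
cv2.imwrite("pics/g2.png",np.hstack(ims))
E
```

```text
top 0.04 168 [ 0.4911 -0.2249  0.045 ] [ 0.4695 -0.256   0.0402] [ 0.5224 -0.2069  0.0515]
top 0.1 121 [ 0.489  -0.2216  0.1181] [ 0.4743 -0.2482  0.1132] [ 0.5178 -0.2086  0.1235]
top 0.124 81 [ 0.4894 -0.226   0.1394] [ 0.4752 -0.2473  0.1247] [ 0.509  -0.212   0.1498]
side 0.04 157 [ 0.4951 -0.2378  0.0435] [ 0.469  -0.2639  0.04  ] [ 0.521  -0.2105  0.0496]
side 0.1 98 [ 0.4963 -0.2486  0.1153] [ 0.4739 -0.2597  0.1001] [ 0.5185 -0.2186  0.1232]
side 0.124 170 [ 0.5049 -0.2512  0.1398] [ 0.4748 -0.2709  0.1249] [ 0.5338 -0.2224  0.1498]
```

View pics/g2.png

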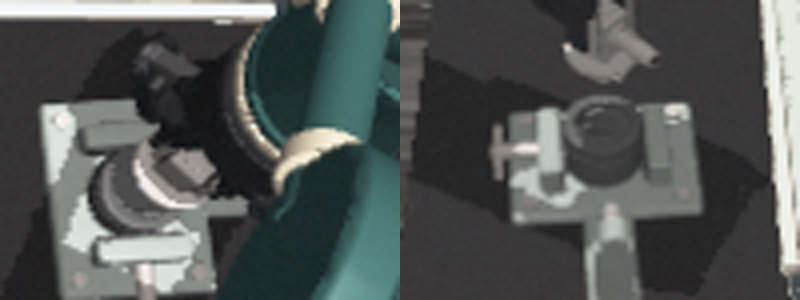

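Emit:
carry_out(
  series="-0.0005 -0.0015 -0.015 0; 0 0 -0.015 0; 0 0 -0.01 0; 0 0 -0.006 0; 0 0 -0.002 0; 0 0 -0.001 0; 0 0 0 0",
)

```text
time: 8.28
tool_pos: [0.4957, -0.2361, 0.0896]
tcp_rot: [1.153, 2.922, -0.0]
wrist_force: [0.2, 0.3, -1.5]
width: 0.269
grip_force: 68.4
```

Emit:
carry_out(
  series="0 0 -0.001 0; 0 0 -0.001 0; 0 0 -0.001 0; 0 0 -0.001 0; 0 0 0 0",
)

```text
time: 8.9
tool_pos: [0.4953, -0.2359, 0.0851]
tcp_rot: [-1.153, -2.922, -0.0]
wrist_force: [0.2, 0.1, -2.1]
width: 0.268
grip_force: 68.4
```

Emit:
carry_out(
  series="0 0 -0.001 0; 0 0 -0.001 0; 0 0 -0.001 0; 0 0 0 0; 0 0 0 0",
)

```text
time: 9.52
tool_pos: [0.4954, -0.2359, 0.0823]
tcp_rot: [1.153, 2.922, 0.0]
wrist_force: [0.2, -0.1, -1.7]
width: 0.27
grip_force: 68.4
```

Emit:
carry_out(
  series="0 0 -0.001 0; 0 0 -0.0005 0; 0 0 0 0; 0 0 0 0",
)

```text
time: 10.02
tool_pos: [0.4956, -0.236, 0.081]
tcp_rot: [1.153, 2.922, -0.0]
wrist_force: [-0.1, 1.5, 0.3]
width: 0.265
grip_force: 68.7
```

Emit:
carry_out(
  series="0 0 -0.001 0; 0 0 0 0; 0 0 0 0",
)

```text
time: 10.4
tool_pos: [0.4956, -0.2361, 0.0801]
tcp_rot: [1.153, 2.922, -0.0]
wrist_force: [-0.8, -0.0, 3.9]
width: 0.266
grip_force: 69.0
```

Emit:
carry_out(
  series="0 0 0 2; 0 0 0 2; 0 0 0 0",
)

```text
time: 10.78
tool_pos: [0.4957, -0.2361, 0.08]
tcp_rot: [1.049, 2.96, -0.0]
wrist_force: [0.6, -0.4, 3.5]
width: 0.266
grip_force: 69.0
```

Emit:
carry_out(
  series="0 0 0 2; 0 0 0 2; 0 0 0 0",
)

```text
time: 11.15
tool_pos: [0.4955, -0.2358, 0.0796]
tcp_rot: [0.946, 2.996, 0.001]
wrist_force: [1.2, 1.2, 1.0]
width: 0.269
grip_force: 68.8
```

Emit:
carry_out(
  series="0 0 -0.001 0; 0 0 0 0; 0 0 0 0",
)

```text
time: 11.52
tool_pos: [0.4956, -0.2359, 0.0789]
tcp_rot: [0.946, 2.995, 0.0]
wrist_force: [1.6, 1.1, 2.6]
width: 0.267
grip_force: 69.1
```

Emit:
carry_out(
  series="0 0 0 1; 0 0 0 1; 0 0 0 0",
)

```text
time: 11.9
tool_pos: [0.4949, -0.2357, 0.0782]
tcp_rot: [-0.893, -3.011, -0.0]
wrist_force: [2.1, 2.1, -1.8]
width: 0.267
grip_force: 68.7
```

Emit:
carry_out(
  series="0 0 -0.001 0; 0 0 -0.001 0; 0 0 0 0",
)

```text
time: 12.28
tool_pos: [0.4951, -0.2359, 0.0769]
tcp_rot: [-0.894, -3.011, -0.0]
wrist_force: [0.3, 1.5, 3.1]
width: 0.269
grip_force: 69.1
```

```bash
python3 - <<'E'
from h import *
s=bot.read_state();print(s["wrist_force"].round(2),s["torque"].round(3))
im,d=eyes.read_camera("side")
q=(235,240,295,285);cv2.imwrite("pics/g3.png",cv2.resize(im[q[1]:q[3],q[0]:q[2]],(800,600),interpolation=cv2.INTER_CUBIC))
E
```

```text
[0.33 1.48 3.08] [ 0.273 -0.025  0.033]
```

View pics/g3.png

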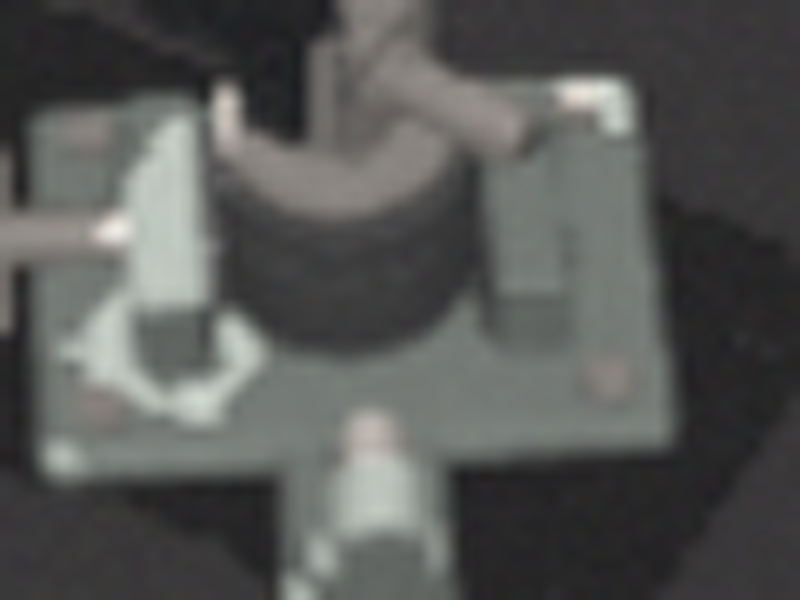

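Emit:
carry_out(
  series="0 0.0005 0 0; 0 0.0005 0 0; 0 0 0 0",
)

```text
time: 12.7
tool_pos: [0.4953, -0.2354, 0.0769]
tcp_rot: [0.894, 3.012, -0.001]
wrist_force: [-1.3, -2.1, 1.5]
width: 0.264
grip_force: 68.8
```

```bash
python3 -c "
from h import *
s=bot.read_state();print(s['tool_pos'].round(4),s['wrist_force'].round(2),s['torque'].round(3))"
```

```text
[ 0.4953 -0.2354  0.0769] [-1.3  -2.1   1.49] [-0.383  0.278  0.028]
```

Emit:
carry_out(
  series="-0.0004 -0.0006 0 0; 0 0 0 0; 0 0 0 0",
)

```text
time: 13.08
tool_pos: [0.4951, -0.2356, 0.0769]
tcp_rot: [0.894, 3.011, -0.0]
wrist_force: [-0.5, -1.3, 1.5]
width: 0.271
grip_force: 68.7
```

```bash
python3 -c "
from h import *
s=bot.read_state();print(s['tool_pos'].round(4),s['wrist_force'].round(2),s['torque'].round(3))"
```

```text
[ 0.4951 -0.2356  0.0769] [-0.49 -1.26  1.47] [-0.151  0.078  0.104]
```

Emit:
carry_out(
  series="-0.0001 -0.0002 -0.001 0; 0 0 -0.0005 0; 0 0 0 0",
)

```text
time: 13.45
tool_pos: [0.4949, -0.2356, 0.0751]
tcp_rot: [0.894, 3.012, 0.0]
wrist_force: [1.0, 0.1, -0.1]
width: 0.266
grip_force: 68.6
```

```bash
python3 -c "
from h import *
s=bot.read_state();print(s['tool_pos'].round(4),s['wrist_force'].round(2),s['torque'].round(3))"
```

```text
[ 0.4949 -0.2356  0.0751] [ 1.    0.11 -0.15] [-0.074 -0.171  0.044]
```

Emit:
carry_out(
  series="0.0002 0 -0.0008 0; 0 0 0 0; 0 0 0 0",
)

```text
time: 13.82
tool_pos: [0.4948, -0.2355, 0.0741]
tcp_rot: [-0.894, -3.011, -0.0]
wrist_force: [0.0, -0.9, -0.1]
width: 0.267
grip_force: 68.4
```

```bash
python3 -c "
from h import *
s=bot.read_state();print(s['tool_pos'].round(4),s['wrist_force'].round(2),s['torque'].round(3))"
```

```text
[ 0.4948 -0.2355  0.0741] [ 0.01 -0.89 -0.08] [ 0.005 -0.087  0.063]
```

Emit:
carry_out(
  series="0 0 -0.0007 0; 0 0 0 0; 0 0 0 0",
)

```text
time: 14.2
tool_pos: [0.4949, -0.2356, 0.0737]
tcp_rot: [-0.894, -3.011, -0.0]
wrist_force: [-0.3, 0.7, 0.3]
width: 0.266
grip_force: 68.5
```

```bash
python3 -c "
from h import *
s=bot.read_state();print(s['tool_pos'].round(4),s['wrist_force'].round(2),s['torque'].round(3))"
```

```text
[ 0.4949 -0.2356  0.0737] [-0.35  0.73  0.32] [ 0.122 -0.002  0.025]
```

Emit:
carry_out(
  series="0 0 -0.0001 -2; 0 0 -0.0002 -2; 0 0 -0.0001 -2; 0 0 0 0",
)

```text
time: 14.7
tool_pos: [0.495, -0.2357, 0.0736]
tcp_rot: [-1.051, -2.96, 0.0]
wrist_force: [-1.7, 1.3, 3.3]
width: 0.265
grip_force: 69.0
```

```bash
python3 -c "
from h import *
s=bot.read_state();print(s['tool_pos'].round(4),s['wrist_force'].round(2),s['torque'].round(3))"
```

```text
[ 0.495  -0.2357  0.0736] [-1.66  1.26  3.34] [0.167 0.382 0.181]
```

Emit:
carry_out(
  series="-0.0005 0.0003 0 -1; 0 0 0 -1; 0 0 0 -1; 0 0 0 0",
)

```text
time: 15.2
tool_pos: [0.4948, -0.2356, 0.0736]
tcp_rot: [1.128, 2.932, -0.0]
wrist_force: [-0.6, -0.4, 2.0]
width: 0.266
grip_force: 69.3
```

```bash
python3 -c "
from h import *
s=bot.read_state();print(s['tool_pos'].round(4),s['wrist_force'].round(2),s['torque'].round(3))"
```

```text
[ 0.4948 -0.2356  0.0736] [-0.6  -0.41  1.98] [-0.02   0.182  0.359]
```

Emit:
carry_out(
  series="-0.0002 0 0 -1; 0 0 0 -1; 0 0 0 -1; 0 0 0 0; 0 0 0 0",
)

```text
time: 15.82
tool_pos: [0.4946, -0.2357, 0.0735]
tcp_rot: [1.204, 2.901, -0.0]
wrist_force: [0.4, 0.1, 2.5]
width: 0.267
grip_force: 69.3
```

```bash
python3 - <<'E'
from h import *
s=bot.read_state();print(s['tool_pos'].round(4),s['wrist_force'].round(2),s['torque'].round(3))
for cam in("side",):
    im,d=eyes.read_camera(cam);P=pts(cam,d)
    q=(235,240,295,285);cv2.imwrite("pics/g4.png",cv2.resize(im[q[1]:q[3],q[0]:q[2]],(800,600),interpolation=cv2.INTER_CUBIC))
    A=P[(d>0)&(P[...,2]>.05)&(P[...,2]<.085)&(np.hypot(P[...,0]-.495,P[...,1]+.2357)<.06)&(np.hypot(P[...,0]-.495,P[...,1]+.2357)>.027)]
    print(len(A),A.mean(0).round(4),np.degrees(np.arctan2(A[:,1].mean()+.2357,A[:,0].mean()-.495)))
E
```

```text
[ 0.4946 -0.2357  0.0735] [0.42 0.11 2.51] [-0.227 -0.029  0.297]
48 [ 0.5146 -0.2629  0.0732] -54.331983674445816
```

View pics/g4.png

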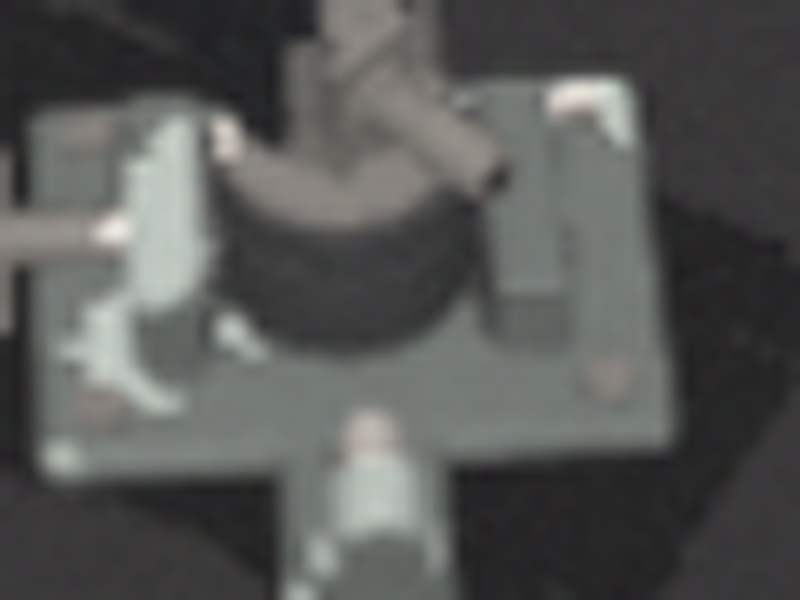

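Emit:
carry_out(
  series="0 0.0002 -0.0001 -2; 0 0.0001 -0.0002 -2; 0 0 -0.0001 -2; 0 0 0 0",
)

```text
time: 16.38
tool_pos: [0.4946, -0.2357, 0.0734]
tcp_rot: [1.355, 2.833, -0.001]
wrist_force: [-1.3, -4.1, 5.5]
width: 0.272
grip_force: 68.8
```

```bash
python3 -c "
from h import *
s=bot.read_state();print(s['tool_pos'].round(4),s['wrist_force'].round(2),s['torque'].round(3))"
```

```text
[ 0.4946 -0.2357  0.0734] [-1.26 -4.12  5.53] [-0.776  0.268  0.091]
```

Emit:
carry_out(
  series="-0.0003 -0.0007 0 0; 0 0 0 0; 0 0 0 0",
)

```text
time: 16.75
tool_pos: [0.4946, -0.2358, 0.0734]
tcp_rot: [1.355, 2.833, 0.001]
wrist_force: [-0.1, -2.2, 4.4]
width: 0.272
grip_force: 68.7
```

```bash
python3 -c "
from h import *
s=bot.read_state();print(s['tool_pos'].round(4),s['wrist_force'].round(2),s['torque'].round(3))"
```

```text
[ 0.4946 -0.2358  0.0734] [-0.07 -2.2   4.35] [-0.396  0.076  0.097]
```

Emit:
carry_out(
  series="0 -0.0005 0 -2; 0 0 0 -2; 0 0 0 -2; 0 0 0 0",
)

```text
time: 17.25
tool_pos: [0.4948, -0.2361, 0.0735]
tcp_rot: [1.501, 2.759, 0.002]
wrist_force: [1.1, 0.3, 6.0]
width: 0.265
grip_force: 69.1
```

```bash
python3 - <<'E'
from h import *
s=bot.read_state();print(s['tool_pos'].round(4),s['wrist_force'].round(2),s['torque'].round(3))
im,d=eyes.read_camera("side");P=pts("side",d)
def med(m):
    A=P[m];return len(A),np.median(A,0).round(4),A[:,2].std().round(4)
r=np.hypot(P[...,0]-.495,P[...,1]+.2357)
m=(d>0)&(r<.028)&(P[...,1]<-.245)&(P[...,2]>.035)&(P[...,2]<.06)&(im.mean(2)>85)
print("flange",med(m), np.percentile(P[m][:,2],[10,50,90]).round(4))
o=(d>0)&(P[...,2]>.055)&(P[...,2]<.085)&(r<.06)&(r>.03)
A=P[o];print("outlet",len(A),A.mean(0).round(4))
q=(235,240,295,285);cv2.imwrite("pics/g5.png",cv2.resize(im[q[1]:q[3],q[0]:q[2]],(800,600),interpolation=cv2.INTER_CUBIC))
E
```

```text
[ 0.4948 -0.2361  0.0735] [1.05 0.31 6.04] [-0.191 -0.103  0.216]
flange (64, array([ 0.494 , -0.2536,  0.05  ]), np.float64(0.0033)) [0.0473 0.05   0.0558]
outlet 35 [ 0.5153 -0.2712  0.0722]
```

View pics/g5.png

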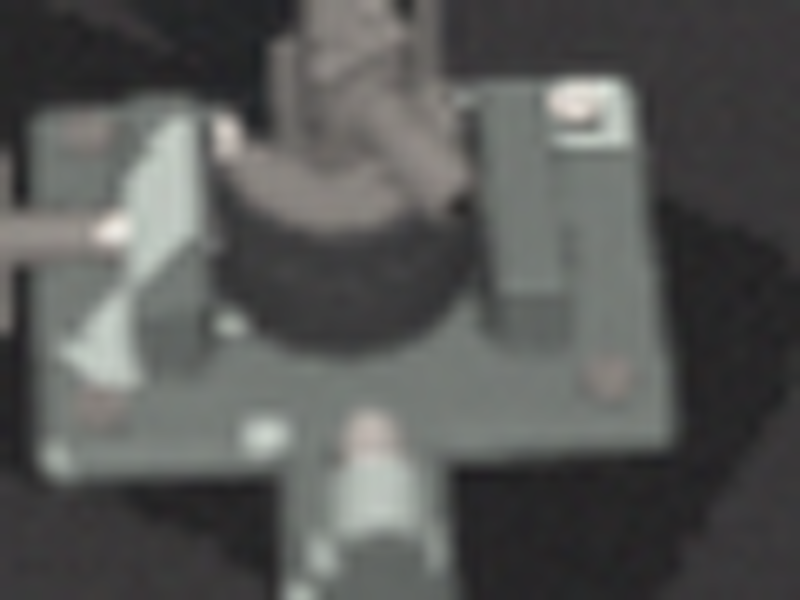

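Emit:
carry_out(
  series="0 -0.0003 0.0005 0; 0 0 0.0005 0; 0 0 0 0; 0 0 0 0",
)

```text
time: 17.8
tool_pos: [0.4945, -0.2361, 0.0736]
tcp_rot: [1.501, 2.759, 0.002]
wrist_force: [5.2, 1.2, -1.1]
width: 0.267
grip_force: 68.8
```

```bash
python3 -c "
from h import *
s=bot.read_state();print(s['tool_pos'].round(4),s['wrist_force'].round(2),s['torque'].round(3))"
```

```text
[ 0.4945 -0.2361  0.0736] [ 5.2   1.16 -1.15] [ 0.19  -0.899  0.155]
```

Emit:
carry_out(
  series="0.0006 0 0 0; 0 0 0.0006 0; 0 0 0 0; 0 0 0 0",
)

```text
time: 18.3
tool_pos: [0.4944, -0.2361, 0.0737]
tcp_rot: [-1.501, -2.759, -0.001]
wrist_force: [5.7, 1.2, -4.8]
width: 0.267
grip_force: 68.9
```

```bash
python3 -c "
from h import *
s=bot.read_state();print(s['tool_pos'].round(4),s['wrist_force'].round(2),s['torque'].round(3))"
```

```text
[ 0.4944 -0.2361  0.0737] [ 5.68  1.15 -4.79] [ 0.185 -1.056  0.079]
```

Emit:
carry_out(
  series="0 0 -0.001 0; 0 0 0 0; 0 0 0 0",
)

```text
time: 18.68
tool_pos: [0.4945, -0.2362, 0.0735]
tcp_rot: [-1.501, -2.759, -0.001]
wrist_force: [3.7, 3.9, 1.4]
width: 0.269
grip_force: 68.9
```

```bash
python3 -c "
from h import *
s=bot.read_state();print(s['tool_pos'].round(4),s['wrist_force'].round(2),s['torque'].round(3))"
```

```text
[ 0.4945 -0.2362  0.0735] [3.72 3.91 1.38] [ 0.558 -0.601  0.076]
```

Emit:
carry_out(
  series="0.0006 0.0006 0 0; 0 0 -0.0001 -2; 0 0 -0.0001 -2; 0 0 -0.0001 -2; 0 0 0 0",
)

```text
time: 19.3
tool_pos: [0.4951, -0.2363, 0.0734]
tcp_rot: [-1.644, -2.677, 0.001]
wrist_force: [0.1, 0.8, 3.5]
width: 0.268
grip_force: 69.2
```

```bash
python3 -c "
from h import *
s=bot.read_state();print(s['tool_pos'].round(4),s['wrist_force'].round(2),s['torque'].round(3))"
```

```text
[ 0.4951 -0.2363  0.0734] [0.09 0.75 3.51] [0.005 0.235 0.356]
```

Emit:
carry_out(
  series="-0.0002 0 0 -2; 0 0 0 -2; 0 0 0 -2; 0 0 0 0",
)

```text
time: 19.8
tool_pos: [0.4953, -0.2364, 0.0734]
tcp_rot: [1.781, 2.587, -0.0]
wrist_force: [1.0, -3.2, 3.3]
width: 0.269
grip_force: 68.9
```

```bash
python3 -c "
from h import *
s=bot.read_state();print(s['tool_pos'].round(4),s['wrist_force'].round(2),s['torque'].round(3))"
```

```text
[ 0.4953 -0.2364  0.0734] [ 1.   -3.24  3.32] [-0.513 -0.01   0.252]
```

Emit:
carry_out(
  series="0 -0.0006 0 -2; 0 0 0 -2; 0 0 0 -2; 0 0 0 0",
  grip_force=90,
)

```text
time: 20.3
tool_pos: [0.4954, -0.2367, 0.0735]
tcp_rot: [1.914, 2.49, 0.0]
wrist_force: [3.1, -1.7, 3.6]
width: 0.262
grip_force: 89.9
```

```bash
python3 -c "
from h import *
s=bot.read_state();print(s['tool_pos'].round(4),s['wrist_force'].round(2),s['torque'].round(3))"
```

```text
[ 0.4954 -0.2367  0.0735] [ 3.15 -1.7   3.65] [-0.242 -0.237  0.327]
```

```bash
cat > o.py <<'E'
from h import *
s=bot.read_state();print(s['tool_pos'].round(4),s['wrist_force'].round(2),s['torque'].round(3))
im,d=eyes.read_camera("side");P=pts("side",d)
c=np.array([.4952,-.236])
r=np.hypot(P[...,0]-c[0],P[...,1]-c[1])
o=(d>0)&(P[...,2]>.058)&(P[...,2]<.085)&(r<.055)&(r>.024)&(P[...,1]<-.245)
A=P[o][:,:2]-c;v=np.linalg.svd(A-A.mean(0))[2][0];v*=-np.sign(v[1])
print(len(A),"mean dir",np.degrees(np.arctan2(*A.mean(0)[::-1])).round(1),"pca",np.degrees(np.arctan2(v[1],v[0])).round(1),"maxr",r[o].max().round(4))
t=(d>0)&(P[...,2]>.055)&(P[...,2]<.09)&(P[...,1]<-.32)&(P[...,1]>-.38)&(abs(P[...,0]-.503)<.03)
S=P[t][:,:2]-c;print("stub",len(S),np.degrees(np.arctan2(*S.mean(0)[::-1])).round(1),P[t].mean(0).round(4))
m=(d>0)&(r<.0255)&(P[...,1]<-.25)&(P[...,2]>.035)&(P[...,2]<.062);q=P[m]
print("flange z",np.percentile(q[:,2],[25,50,75]).round(4),len(q))
E
python3 o.py
```

```text
[ 0.4954 -0.2367  0.0735] [ 3.15 -1.7   3.65] [-0.242 -0.237  0.327]
51 mean dir -81.9 pca -42.8 maxr 0.0495
stub 103 -85.5 [ 0.5045 -0.3557  0.0707]
flange z [0.0461 0.0488 0.0509] 37
```

Emit:
carry_out(
  series="0.0004 -0.0003 0 -2; 0 0 0 -2; 0 0 0 -2; 0 0 0 -1; 0 0 0 0",
)

```text
time: 20.98
tool_pos: [0.4958, -0.2367, 0.0735]
tcp_rot: [2.064, 2.369, 0.001]
wrist_force: [2.6, -0.0, 5.5]
width: 0.264
grip_force: 90.2
```

```bash
cat >> o.py <<'E'
for a,b in((.03,.037),(.037,.044),(.044,.055)):
    k=o&(r>a)&(r<b)
    if k.sum()>2:
        B=P[k];print(a,k.sum(),np.degrees(np.arctan2(B[:,1].mean()-c[1],B[:,0].mean()-c[0])).round(1),"x",B[:,0].min().round(4),B[:,0].max().round(4),B[:,2].mean().round(4))
top,td=eyes.read_camera("top")
a=cv2.resize(im[235:310,225:300],(400,400),interpolation=cv2.INTER_CUBIC);b=cv2.resize(top[170:250,345:425],(400,400),interpolation=cv2.INTER_CUBIC)
import sys;cv2.imwrite(sys.argv[1],np.hstack([a,b]))
E
python3 o.py pics/g6.png
```

```text
[ 0.4958 -0.2367  0.0735] [ 2.62 -0.02  5.5 ] [-0.034 -0.299  0.442]
51 mean dir -85.3 pca -51.4 maxr 0.0497
stub 102 -85.7 [ 0.5042 -0.3555  0.0707]
flange z [0.0459 0.0493 0.0509] 32
0.03 8 -82.4 x 0.4947 0.5052 0.0749
0.037 12 -82.1 x 0.4947 0.5078 0.073
0.044 17 -80.6 x 0.4975 0.5079 0.0719
```

View pics/g6.png

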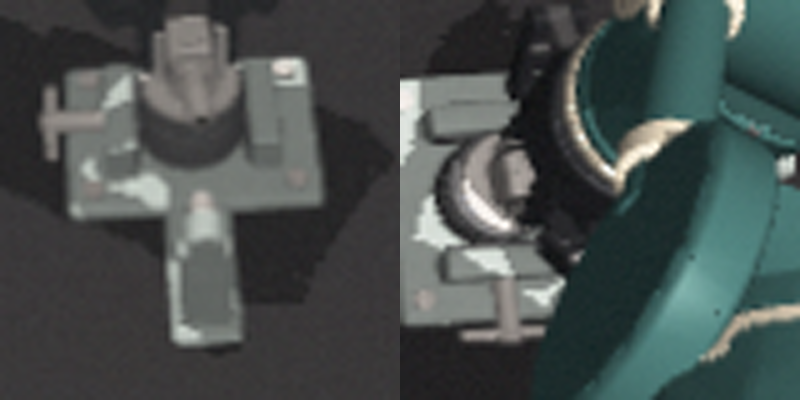

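Emit:
carry_out(
  series="0.0004 0 0 -2; 0 0 0 -2; 0 0 0 0; 0 0 0 0",
)

```text
time: 21.58
tool_pos: [0.4958, -0.2367, 0.0734]
tcp_rot: [-2.145, -2.295, -0.0]
wrist_force: [2.3, 0.1, 5.8]
width: 0.264
grip_force: 90.2
```

```bash
python3 o.py pics/g7.png
```

```text
[ 0.4958 -0.2367  0.0734] [2.25 0.11 5.78] [ 0.025 -0.01   0.429]
45 mean dir -86.0 pca -69.5 maxr 0.0502
stub 105 -85.6 [ 0.5043 -0.3558  0.0704]
flange z [0.0442 0.0483 0.0511] 32
0.03 9 -85.4 x 0.4921 0.5051 0.073
0.037 14 -84.8 x 0.4921 0.5053 0.0731
0.044 14 -85.9 x 0.4948 0.5027 0.0709
```

Emit:
carry_out(
  series="0 0 0.0008 0; 0 0 0 0; 0 0 0 0; 0 0 0 0",
  jaw=0.1,
)

```text
time: 22.18
tool_pos: [0.4954, -0.2368, 0.0737]
tcp_rot: [-2.144, -2.295, 0.0]
wrist_force: [0.7, -0.2, 0.2]
width: 0.551
grip_force: 0.0
```

Emit:
carry_out(
  series="0 0 0.002 0; 0 0 0.01 0; 0 0 0.02 0; 0 0 0.04 0; -0.02 0.02 0.05 0; -0.04 0.045 0 0; -0.04 0.045 0 0; 0 0.06 0 0; 0 0.06 0 0; 0 0 0 0",
)

```text
time: 23.42
tool_pos: [0.3957, -0.0033, 0.1971]
tcp_rot: [2.135, 2.304, 0.003]
wrist_force: [-0.0, -0.3, -0.8]
width: 0.547
grip_force: 0.0
```

```bash
cat > f.py <<'E'
from h import *
im,d=eyes.read_camera("top");si,sd=eyes.read_camera("side")
for n,i,dd in(("top",im,d),("side",si,sd)):
    P=pts(n,dd);c=np.array([.4957,-.2360]);r=np.hypot(P[...,0]-c[0],P[...,1]-c[1]);v=dd>0
    o=v&(r>.03)&(r<.05)&(P[...,2]>.058)&(P[...,2]<.085)&(P[...,1]<-.25);B=P[o].mean(0)
    t=v&(P[...,2]>.055)&(P[...,2]<.09)&(P[...,1]<-.32)&(P[...,1]>-.38)&(abs(P[...,0]-.503)<.03);S=P[t].mean(0)
    f=v&(r<.023)&(r>.017)&(P[...,2]>.04)&(P[...,2]<.06);b=v&(r<.01)&(P[...,2]>.07)
    print(n,"outlet",B.round(4),"stub",S.round(4),"dirs",[np.degrees(np.arctan2(q[1]-c[1],q[0]-c[0])).round(1) for q in(B,S)],"flange",np.median(P[f][:,2]).round(4),"xy",P[f].mean(0).round(4),"block",P[b].mean(0).round(4),np.median(P[b][:,2]).round(4))
cv2.imwrite("pics/f.png",np.hstack([cv2.resize(im[165:265,330:430],(400,400),interpolation=cv2.INTER_CUBIC),cv2.resize(si[240:300,235:295],(400,400),interpolation=cv2.INTER_CUBIC)]))
E
python3 f.py
```

```text
top outlet [ 0.4999 -0.2725  0.0751] stub [ 0.5036 -0.3473  0.0747] dirs [np.float64(-83.5), np.float64(-86.0)] flange 0.052 xy [ 0.4922 -0.2305  0.0518] block [ 0.4956 -0.2352  0.0865] 0.0866
side outlet [ 0.4999 -0.2762  0.0723] stub [ 0.5043 -0.3554  0.0711] dirs [np.float64(-84.1), np.float64(-85.9)] flange 0.0499 xy [ 0.4966 -0.239   0.05  ] block [ 0.4959 -0.2372  0.084 ] 0.0841
```

View pics/f.png

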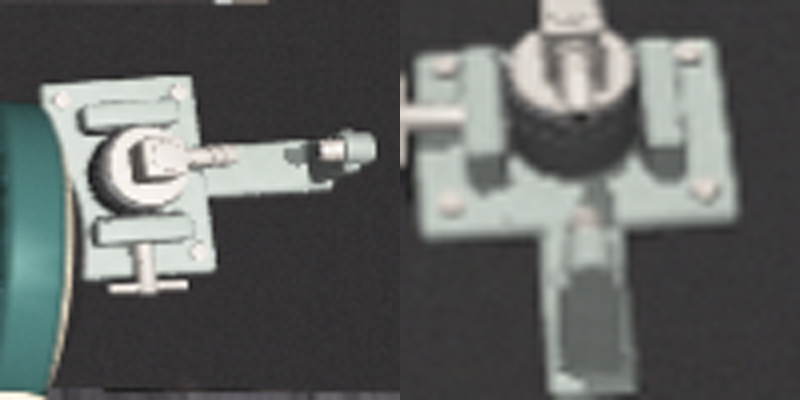

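The bare steel elbow is flush on the rim: the flange top measures about 51 mm and the block top about 85 mm, both as expected. Its outlet points at the stub to within about 2° and the gripper is clear, so I'm handing in.

```bash
python3 -c "
from workcell import bot
print(bot.finish_job())"
```

```text
the job is handed in; nothing more can be done
None
```

I screwed the bare steel elbow into the coupling with its flange flush on the rim, its outlet within about 2° of the stub and the turn stiffening. I then let go of it and handed the job in at about 23 s; the mug, clip tub and eraser were not touched.

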